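# Key and click in the slicing disc of a food processor

## Task

The food processor is being set up to slice lemons: its steel slicing disc has been dropped loosely onto the carrier in the bowl and is caught up on the orange peg. With the fingertips, push the grip bar on the disc's hub round until the notch in the disc's rim comes over the orange peg (the orange mark on the bar points to the notch, the orange block just outside the rim shows where the peg is), then press down on the middle of the hub until the disc clicks home and lies flat and fully down on its carrier. Only push and press: do not pinch, lift or force the disc, and leave everything else on the worktop where it is.

Things in the scene. Friction and masses are not known exactly. Their poses are not given: they have to be found in the camera images.
- slicing_disc: loose steel slicing disc, 140 mm across, 4 mm thick, 0.12 kg, with a grey hub; origin at the centre of its underside, z up, +x towards the notch in its rim. A blade on its +y side, 66 mm long, 40 to 54 mm from the axis, rises 4 mm above the plate. At the start it leans 1 to 2 degrees on the peg and on the post's sprung catches, its centre about 13 mm above the carrier
- bar_end (a point): middle of the orange-marked half of the grip bar that runs across the hub along the disc's x, 33 mm from the axis towards the notch, 16 mm above the disc's underside. The bar is 10 mm thick (y) and goes from 16 to 46 mm out on both sides, its top 28 mm above the underside. Pushed there with 2 to 8 N the disc turns, without end, either way; it may stick a little
- notch (a point): centre of the open notch in the disc's rim, 63 mm from the axis, level with the underside; 13 mm wide, from 56 mm out to the rim at 70 mm. When it comes over the peg (slack about 2 degrees either way) the rim drops 1 to 2 mm round the peg and the disc lies level, free to be pressed down
- hub_top (a point): centre of the hub's closed flat top, 38 mm across, 44 mm above the disc's underside: press here. With the notch over the peg, 8 to 16 N push the disc 13 mm down past the catches and it stays down. This point is about 202 mm above the worktop before, 189 mm when home
- processor: food processor without its lid, heavy and fixed: round white base 202 mm across, grey knob on its front (-x), clear bowl 185 mm across with its rim 178 mm above the worktop, grey handle on its +y side reaching 139 mm out; origin on the worktop under its axis, z up. The black carrier in the bowl, 162 mm across, does not turn
- carrier_centre (a point): centre of the carrier's flat upper face, on the processor's axis, 145 mm above the worktop: the disc's underside lies here when home. The disc's hub has 0.7 mm play all round on the post that stands here
- peg (a point): foot, level with the carrier's upper face, of the orange upright peg: 8 mm thick, 14.5 mm high, 63 mm from the axis; an orange block outside the disc's rim, 15 mm high, 73 to 81 mm from the axis, marks its direction
- pusher: white plunger 62 mm across, 100 mm high, standing on the worktop; leave it
- lemon: lemon 78 mm long on the worktop behind the processor; leave it
- lime: lime 53 mm long behind the processor; leave it
- garlic: garlic bulb 50 mm across behind the processor; leave it
- peeler: black peeler 170 mm long lying near the front edge; leave it

How it is judged:
On the way:
1. the disc is turned until its notch is over the peg, while it is still up on the catches (horizontal distance between notch and peg below 0.004 m and z of slicing_disc in the frame of processor above 0.15 m), for 0.1 s.
At the end, for the whole second after the job is handed in: the disc lies at rest, flat (within 0.03 rad), with its underside within 2 mm of the carrier's face and its notch round the peg (centres within 4 mm from above) (horizontal distance between notch and peg below 0.004 m and z of slicing_disc in the frame of processor below 0.147 m and z of notch in the frame of processor below 0.1475 m and angle between slicing_disc's own z axis and vertical below 0.03 rad and linear speed of slicing_disc below 0.02 m/s); the robot touches nothing.
It fails at once if the disc is lifted (its centre more than 26 mm above the carrier's face, 13 mm above where it starts) (z of slicing_disc in the frame of processor above 0.171 m).
It fails at once if the disc is pinched or forced (the fingers bear on it with more than 36 N while it is still up, or 80 N once it is down) ((contact force between the fingers and slicing_disc above 36 N and z of slicing_disc in the frame of processor above 0.149 m) or contact force between the fingers and slicing_disc above 80 N).
It fails at once if something else on the worktop is moved by more than 25 mm (distance of any of pusher, lemon, lime, garlic, peeler from where it was at the start of the episode above 0.025 m).
It also fails if it takes over 51 s, if anything falls off the work surface, if the arm or the gripper's body presses on something with over 40 N, if the wrist force passes 120 N, or if a joint passes its speed limit or range.

## Robot

A 6-joint arm with a two-finger parallel gripper is mounted at the origin on a cart in front of the work surface, level with it; the furniture and walls round the work are solid. World frame = base frame: x ahead of the robot, y to its left, z up, the work surface at z = 0. Lengths are in m, angles in rad, forces in N, time in s.
With the tool pointing down it reaches from about 0.25 to 0.775 m from the base axis. Payload 4 kg.
Tool frame: the origin (TCP) lies between the finger pads; the fingertips stand 25 mm ahead of it and the grasp point (between the pads) lies 6 mm ahead of it (bot.nose_length is the distance from the TCP to the fingertips, in m); z points along the fingers, y is the line along which they close (so a half turn about z gives the same grasp; the last joint's range is limited). The gripper opens to 85 mm and grips with 20 to 120 N. Pads are 22 mm wide; open, the fingers measure 114 mm over their backs; the gripper's body (76 mm by 85 mm) begins 54 mm behind the grasp point. The pads swing forward as they close: fully open they stand 13 mm farther back than shut.
Start: joints at [-1.431, 0.087, 1.371, -0, 1.684, -0.103], TCP at [0.132, -0.534, 0.256] pointing down, gripper open.
Joint ranges: [-3.1, 3.1], [-0.76, 2.03], [0.27, 2.55], [-1.08, 4.22], [0.17, 2.65], [-2.57, 2.57]. Speed limits (rad/s): [2.79, 2.79, 3.14, 3.14, 3.14, 3.14].

## Interface

Orientations are given as a rotation vector (axis times angle).
In Python, from station import bot gives the robot as it stands.
- The arm moves only by the tool apply_moves, never from a script. Its argument "deltas" is a list of rows, each a list of 3 entries, a list of its own where there are three numbers: the finger opening in cm, from 0 to 8.54, then the shift along the tool's x, y, z in cm, then the turn about the tool's z in rad. In form: [[jaw, [x, y, z], twist], ...]. A call has 1 to 8 rows; each row shifts and turns the commanded pose from where the row before left it, along the tool's axes as they then stand; what a row does not reach is not made up. A row lasts 1/10 s, in which the tool goes at most 50 mm and 8.59 degrees, less where a joint would pass 70% of its speed; a pose out of reach is approached as far as the arm can. A call with a gripper value outside its range is refused whole. The fingers move at their own pace and stop on an object; "grip_force" is the grip in N (left out, the last holds). Time passes only in rows, so rows that do not move let the fingers close. It gives the time, the measured TCP pose, the force, the opening and the grip force at its end, in the units of the state.
- bot.read_state(): the state, without advancing time (a new reading comes with each control period).
- bot.read_camera(name): name is "scene" or "top" or "wrist"; returns the picture (420x560x3 uint8, red, green, blue); there is no depth.
- bot.camera_params(name): a dict with "camera_matrix" (3x3 intrinsics, pixels), "extrinsics" (4x4, takes a point from camera to world coordinates); the wrist camera has in their place "hand_eye" (4x4, takes a point from camera to tool coordinates, whose origin is the TCP and whose axes are the flange's). Camera axes: x right, y down, z forward; pixel columns grow to the right and rows downward; lengths in m; the calibration is good to about 2 mm. A picture is of the moment at which its call begins: read the wrist's pose just before it. camera_params takes no time and is no camera call.
- bot.hand_in(): hands the job in; it is judged then, once.
The state is a dict: "time_s": time; "q": joint angles; "qd": joint speeds; "effort": joint torques, N m; "tcp_pos": TCP position; "eef_rot": TCP orientation; "contact_force": force on the tool from outside, world axes, zero at the start; "ft_torque": the same for the moment, N m; "gripper_width": finger opening in m; "grasp_force": force on a finger pad.
Only numpy, scipy, OpenCV 4.12 (cv2) and the standard library are available. Lean on these libraries where they do the work, as an engineer would, in place of code of your own. Each camera call takes 0.05 s, during which the arm holds its last target. There are 200 camera calls.

## Working session

There is one attempt and no reset: what is moved stays moved. The work goes in short steps, Python scripts to look and compute and a tool call to move; the robot and the scene stay as the last step left them, time stands still between calls to the robot, and variables do not carry over. Pictures are saved under pics/ and viewed, at most 10 in all, crops included, and the job is handed in when it is done.

Besides the shell and the picture viewer there is one more tool, called after ">>>" by a JSON object that holds its "op" and its "data". apply_moves: Moves the arm, as the interface text tells. Its arguments: {"type":"object","properties":{"deltas":{"type":"array"},"grip_force":{"type":"number"}},"required":["deltas"]}

```bash
mkdir -p pics; python3 - <<'E'
from station import bot
import cv2,numpy as np
np.set_printoptions(precision=4,suppress=True)
s=bot.read_state();print(s['time_s'],s['tcp_pos'],s['eef_rot'],s['gripper_width'],bot.nose_length)
for n in('top','scene'):
    im=bot.read_camera(n);cv2.imwrite(f'pics/{n}0.png',im[:,:,::-1]);p=bot.camera_params(n);print(n,p['camera_matrix'],p['extrinsics'])
    h=cv2.cvtColor(im,cv2.COLOR_RGB2HSV);m=((h[...,0]>5)&(h[...,0]<20)&(h[...,1]>150)&(h[...,2]>100)).astype(np.uint8)
    k,l,st,c=cv2.connectedComponentsWithStats(m)
    for i in range(1,k):
        if st[i,4]>8:print(st[i],c[i])
print(bot.camera_params('wrist'))
E
```

```text
0.0 [ 0.1322 -0.5334  0.2551] [-3.1162 -0.3803  0.0001] 0.0852482424491838 0.025
top [[472.1015   0.     277.2861]
 [  0.     472.1015 210.7505]
 [  0.       0.       1.    ]] [[ 0.0279 -0.9927  0.1174  0.4743]
 [-0.9996 -0.0278  0.0033  0.2072]
 [ 0.     -0.1174 -0.9931  1.0622]
 [ 0.      0.      0.      1.    ]]
[   0   80   65  146 3755] [ 27.5254 153.0876]
[ 69 108   3  15  16] [ 70.     114.8125]
[ 58 118   2   8   9] [ 58.5556 121.5556]
[  8 125   4  13  23] [  9.2174 131.3913]
[ 67 126   3   6   9] [ 67.7778 128.4444]
[ 66 136   2   8  10] [ 66.2 139. ]
[ 58 158   6   7  22] [ 60.3636 161.4091]
[258 185  10   4  30] [262.2333 186.9667]
[ 39 188   3   5   9] [ 39.8889 189.3333]
[269 211   8   6  18] [272.5 213.5]
scene [[419.9025   0.     281.9791]
 [  0.     419.9025 203.9781]
 [  0.       0.       1.    ]] [[-0.8114 -0.3335  0.4799  0.1557]
 [-0.5843  0.4777 -0.6561  0.7792]
 [-0.0104 -0.8128 -0.5825  0.6408]
 [ 0.      0.      0.      1.    ]]
[ 71 173   7   8  21] [ 74.3333 175.7619]
[ 65 174   7   3  10] [ 68.6 174.8]
[193 174   8   5  12] [196.3333 176.25  ]
[183 181   5   4  10] [185.  182.1]
[171 183   6   4  11] [173.7273 184.5455]
[248 191   8   6  15] [251.0667 193.2667]
{'camera_matrix': array([[291.0174,   0.    , 276.7386],
       [  0.    , 291.0174, 207.1296],
       [  0.    ,   0.    ,   1.    ]]), 'hand_eye': array([[ 0.0005, -0.9468, -0.3217,  0.0812],
       [ 1.    ,  0.0004,  0.0003,  0.0009],
       [-0.0002, -0.3217,  0.9468, -0.1169],
       [ 0.    ,  0.    ,  0.    ,  1.    ]])}
```

View pics/top0.png

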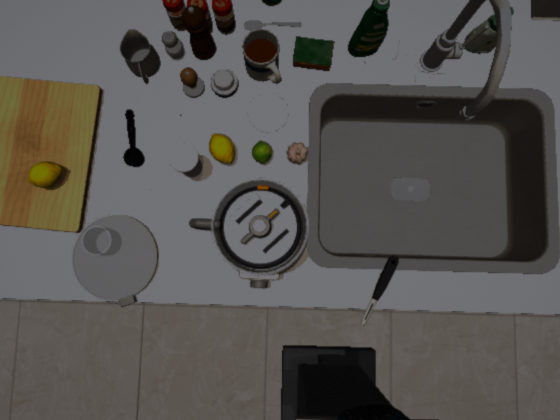

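View pics/scene0.png

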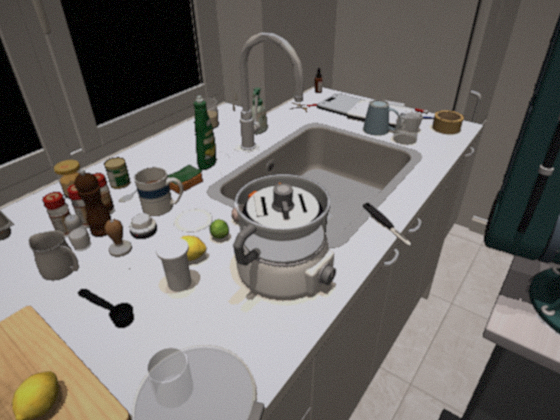

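The top view shows the processor at about (260,226), the orange block at (262,187), and the orange mark on the bar at (272,213). The notch is dark and sits at about (286,203). The scene view agrees. Next I'll compute positions and enlarge the disc.

```bash
cat > h.py <<'E'
from station import bot
import cv2,numpy as np
np.set_printoptions(precision=4,suppress=True)
def back(n,uv,z):
    p=bot.camera_params(n);T=p['extrinsics'];d=T[:3,:3]@np.linalg.inv(p['camera_matrix'])@[*uv,1]
    return T[:3,3]+d*(z-T[2,3])/d[2]
def proj(n,X):
    p=bot.camera_params(n);T=p['extrinsics'];c=T[:3,:3].T@(np.asarray(X)-T[:3,3]);u=p['camera_matrix']@c;return u[:2]/u[2]
E
python3 - <<'E'
from h import *
im=cv2.imread('pics/top0.png')
cv2.imwrite('pics/crop0.png',cv2.resize(im[170:290,185:325],None,fx=5,fy=5,interpolation=cv2.INTER_CUBIC))
for u,z in(((259.5,226),.202),((262.2,187),.160),((272.5,213.5),.186),((286,203),.162)):print(u,back('top',u,z))
E
```

```text
(259.5, 226) [0.547  0.2417 0.202 ]
(262.2, 187) [0.6264 0.2407 0.16  ]
(272.5, 213.5) [0.5724 0.2189 0.186 ]
(286, 203) [0.5962 0.1938 0.162 ]
```

View pics/crop0.png

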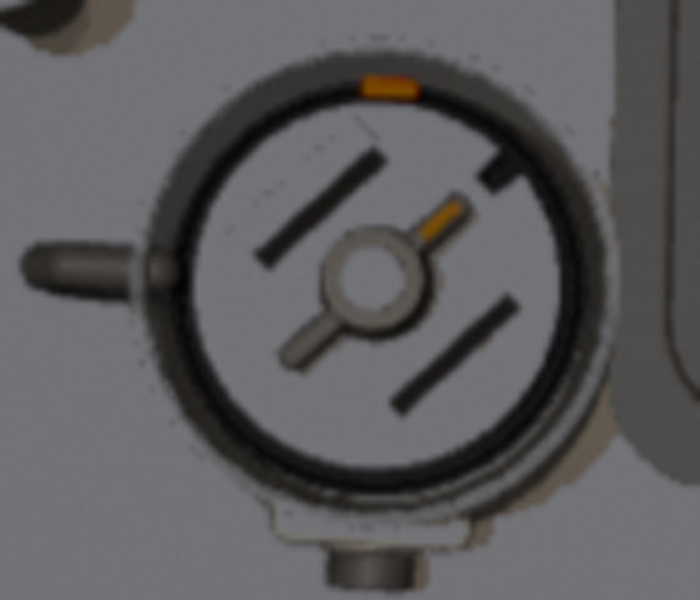

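The notch needs to turn about +43° (counter-clockwise). I'll straddle the hub with the fingers about 60 mm apart, so they push both bar ends as a couple, then twist. First I travel to a point above the hub. The tool's y axis is already at about -76°, which suits this.

>>> {"op": "apply_moves", "data": {"deltas": [[6.2,[0,0,-4.5],0],[6.2,[2.94,-3.25,0],0],[6.2,[2.94,-3.25,0],0],[6.2,[2.94,-3.25,0],0],[6.2,[2.94,-3.25,0],0],[6.2,[2.94,-3.25,0],0],[6.2,[2.94,-3.25,0],0],[6.2,[2.94,-3.25,0],0]]}}

```text
time_s: 0.9
tcp_pos: [0.2776, -0.2618, 0.3009]
eef_rot: [-3.118, -0.379, 0.0]
contact_force: [0.5, -0.6, 0.5]
gripper_width: 0.0617
grasp_force: 0.0
```

>>> {"op": "apply_moves", "data": {"deltas": [[6.2,[2.94,-3.25,0],0],[6.2,[2.94,-3.25,0],0],[6.2,[2.94,-3.25,0],0],[6.2,[2.94,-3.25,0],0],[6.2,[2.94,-3.25,0],0],[6.2,[2.94,-3.25,0],0],[6.2,[2.94,-3.25,0],0],[6.2,[2.94,-3.25,0],0]]}}

```text
time_s: 1.7
tcp_pos: [0.4434, 0.0472, 0.3009]
eef_rot: [3.118, 0.381, -0.001]
contact_force: [0.9, 0.4, 0.5]
gripper_width: 0.062
grasp_force: 0.0
```

>>> {"op": "apply_moves", "data": {"deltas": [[6.2,[2.94,-3.25,0],0],[6.2,[2.94,-3.25,0],0],[6.2,[2.94,-3.25,0],0],[6.2,[2.94,-3.25,0],0],[6.2,[0,0,0],0],[6.2,[0,0,0],0]]}}

```text
time_s: 2.3
tcp_pos: [0.5258, 0.2004, 0.2998]
eef_rot: [3.117, 0.383, -0.005]
contact_force: [0.1, -0.8, 0.5]
gripper_width: 0.062
grasp_force: 0.0
```

```bash
cat >> h.py <<'E'
from scipy.spatial.transform import Rotation as Ro
def wpose(s):
    p=bot.camera_params('wrist');T=np.eye(4);T[:3,:3]=Ro.from_rotvec(s['eef_rot']).as_matrix();T[:3,3]=s['tcp_pos'];return T@p['hand_eye'],p['camera_matrix']
def wback(s,uv,z):
    T,K=wpose(s);d=T[:3,:3]@np.linalg.inv(K)@[*uv,1];return T[:3,3]+d*(z-T[2,3])/d[2]
def orange(im,mn=20):
    h=cv2.cvtColor(im,cv2.COLOR_RGB2HSV);m=((h[...,0]>5)&(h[...,0]<20)&(h[...,1]>150)&(h[...,2]>60)).astype(np.uint8)
    k,l,st,c=cv2.connectedComponentsWithStats(m)
    return [(st[i],c[i]) for i in range(1,k) if st[i,4]>mn]
E
python3 - <<'E'
from h import *
s=bot.read_state();im=bot.read_camera('wrist');cv2.imwrite('pics/w1.png',im[:,:,::-1])
print(repr(s['tcp_pos']),repr(s['eef_rot']),s['q'])
for st,c in orange(im):print(st,c,wback(s,c,.160),wback(s,c,.186))
E
```

```text
array([0.5258, 0.2004, 0.2998]) array([ 3.1172,  0.383 , -0.0047]) [ 0.2637  0.1138  1.2565 -0.0005  1.7745  1.5899]
[244  67  30  19 347] [258.8473  76.0288] [0.6248 0.239  0.16  ] [0.6228 0.237  0.186 ]
[258 146  22  16 155] [268.3677 153.1355] [0.5665 0.2171 0.16  ] [0.5704 0.2173 0.186 ]
```

View pics/w1.png

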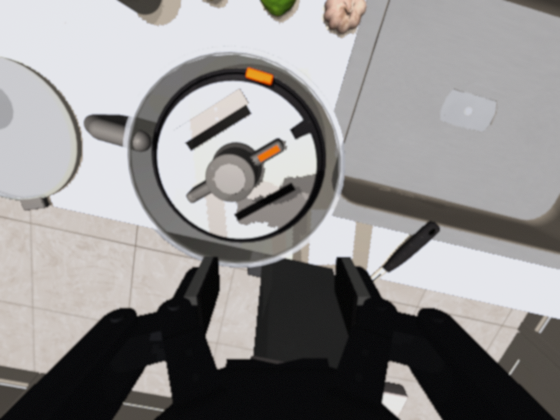

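The wrist view shows the hub top at about (231,177), the block at (259,76), the bar mark at (268,153) and the notch at about (302,129). Next I'll fit the geometry using both cameras.

```bash
python3 - <<'E'
from h import *
s=dict(tcp_pos=np.array([.5258,.2004,.2998]),eef_rot=np.array([3.1172,.383,-.0047]))
im=cv2.imread('pics/w1.png')
g=cv2.cvtColor(im,cv2.COLOR_BGR2GRAY)
# disc rim: white->black transition along rays
c0=np.array([.547,.240]);pts=[]
T,K=wpose(s)
def wproj(X):
    c=T[:3,:3].T@(np.asarray(X)-T[:3,3]);u=K@c;return u[:2]/u[2]
def rim(img,P,z=.162):
    out=[]
    rs=np.arange(.060,.080,.0004)
    for a in np.radians(np.arange(0,360,4)):
        uv=np.array([P([*(c0+r*np.array([np.cos(a),np.sin(a)])),z]) for r in rs],np.float32)
        v=cv2.remap(img,uv[None,:,0],uv[None,:,1],cv2.INTER_LINEAR)[0].astype(float)
        d=np.diff(cv2.blur(v[None],(5,1))[0]);i=d.argmin()
        if d[i]<-4: out.append(c0+rs[i]*np.array([np.cos(a),np.sin(a)]))
    o=np.array(out)
    for _ in range(4):
        A=np.c_[2*o,np.ones(len(o))];x=np.linalg.lstsq(A,(o**2).sum(1),rcond=None)[0]
        R=np.sqrt(x[2]+x[:2]@x[:2]);e=abs(np.linalg.norm(o-x[:2],axis=1)-R);o=o[e<max(.001,2*np.median(e))]
    return x[:2],R,len(o)
print(rim(g,wproj)); g2=cv2.cvtColor(cv2.imread('pics/top0.png'),cv2.COLOR_BGR2GRAY)
print(rim(g2,lambda X:proj('top',X)))
for n,uv,z in(('hub',(231,177),.202),('notch',(301,129),.162),('block',(258.8,75),.160),('mark',(268.4,153.1),.186)):print(n,wback(s,uv,z))
print('hub top cam',back('top',(259.4,225.8),.202),'block',back('top',(262.6,187.2),.16))
E
```

```text
(array([0.5488, 0.2415]), np.float64(0.06971434673675796), 88)Traceback (most recent call last):
  File "<stdin>", line 24, in <module>
  File "<stdin>", line 14, in rim
  File "<stdin>", line 24, in <lambda>
  File "h.py", line 8, in proj
    p=bot.camera_params(n);T=p['extrinsics'];c=T[:3,:3].T@(np.asarray(X)-T[:3,3]);u=p['camera_matrix']@c;return u[:2]/u[2]
ValueError: time passes only in moves, steps and waits
```

>>> {"op": "apply_moves", "data": {"deltas": [[6.2,[1.57,-1.7,0],0],[6.2,[1.57,-1.7,0],0],[6.2,[0,0,0],0.1],[6.2,[0,0,0],0.1],[6.2,[0,0,2],0],[6.2,[0,0,2],0],[6.2,[0,0,0],0],[6.2,[0,0,0],0]]}}

```text
time_s: 3.15
tcp_pos: [0.548, 0.2392, 0.2618]
eef_rot: [3.141, 0.065, -0.0]
contact_force: [0.2, -0.2, 0.9]
gripper_width: 0.0621
grasp_force: 0.0
```

```bash
python3 - <<'E'
from h import *
s=bot.read_state();im=bot.read_camera('wrist');cv2.imwrite('pics/w2.png',im[:,:,::-1])
print(repr(s['tcp_pos']),repr(s['eef_rot']),s['q'],s['ft_torque'])
R=Ro.from_rotvec(s['eef_rot']).as_matrix();print(np.degrees(np.arctan2(R[1,1],R[0,1])),(np.array([.548,.241,.195])-s['tcp_pos'])@R*100)
for st,c in orange(im):print(st,c,wback(s,c,.160),wback(s,c,.186))
E
```

```text
array([0.548 , 0.2392, 0.2618]) array([ 3.1406,  0.0648, -0.0003]) [ 0.3168  0.1937  1.2403 -0.0003  1.7078  1.8463] [ 0.0237 -0.0082 -0.0319]
-87.63513508488664 [ 0.0091 -0.1852  6.6756]
[263 109  33  13 368] [279.106  114.8967] [0.6249 0.2394 0.16  ] [0.6254 0.2396 0.186 ]
[296 189  24  21 206] [307.5485 199.2767] [0.5626 0.2142 0.16  ] [0.5706 0.2175 0.186 ]
```

View pics/w2.png

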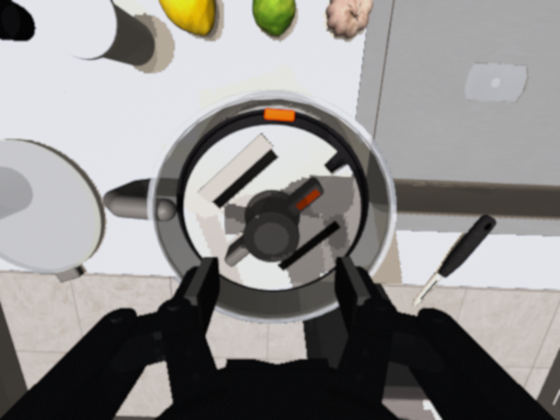

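The wrist view shows the hub at (271,235) and the fingers straddling it symmetrically about column 277. That leaves an offset of about 2–3 mm in -y of the tool, so I'll correct it and go down.

>>> {"op": "apply_moves", "data": {"deltas": [[6.2,[0,-0.25,1],0],[6.2,[0,0,2],0],[6.2,[0,0,1.5],0],[6.2,[0,0,1.2],0],[6.2,[0,0,0.9],0],[6.2,[0,0,0],0]]}}

```text
time_s: 3.8
tcp_pos: [0.5475, 0.2427, 0.1934]
eef_rot: [3.14, 0.067, -0.005]
contact_force: [0.1, 0.6, -0.3]
gripper_width: 0.0617
grasp_force: 0.0
```

>>> {"op": "apply_moves", "data": {"deltas": [[6.2,[0,0,0],-0.06],[6.2,[0,0,0],-0.06],[6.2,[0,0,0],-0.06],[6.2,[0,0,0],-0.06],[6.2,[0,0,0],-0.06],[6.2,[0,0,0],-0.06],[6.2,[0,0,0],0]]}}

```text
time_s: 4.5
tcp_pos: [0.5487, 0.243, 0.1964]
eef_rot: [-3.078, -0.628, -0.003]
contact_force: [0.5, 1.0, 0.1]
gripper_width: 0.062
grasp_force: 0.0
```

```bash
cat > look.py <<'E'
from h import *
import sys
s=bot.read_state();R=Ro.from_rotvec(s['eef_rot']).as_matrix()
print(s['time_s'],s['tcp_pos'],s['contact_force'],'tq',s['ft_torque'],'yaw',np.degrees(np.arctan2(R[1,1],R[0,1])))
im=bot.read_camera('wrist')
if len(sys.argv)>1: cv2.imwrite(f'pics/{sys.argv[1]}.png',im[:,:,::-1])
for st,c in orange(im):
    for z in(.160,.186):
        p=wback(s,c,z)[:2]-[.548,.2415];print(st,c,z,'r',np.linalg.norm(p),'ang',np.degrees(np.arctan2(p[1],p[0])))
E
python3 look.py
```

```text
4.5 [0.5487 0.243  0.1964] [0.5416 0.9894 0.1365] tq [-0.0308 -0.0028  0.0046] yaw -66.92766242255765
[316 118  46  31 761] [338.8541 132.6452] 0.16 r 0.07716591866974137 ang -0.8870445832439141
[316 118  46  31 761] [338.8541 132.6452] 0.186 r 0.07697117837093456 ang 3.3816978113014518
[319 242  38  23 393] [338.0534 253.1858] 0.16 r 0.035639672966852984 ang -64.25664256002413
[319 242  38  23 393] [338.0534 253.1858] 0.186 r 0.03320249634476473 ang -39.524692644001064
```

>>> {"op": "apply_moves", "data": {"deltas": [[6.2,[0,0,0],-0.06],[6.2,[0,0,0],-0.06],[6.2,[0,0,0],-0.06],[6.2,[0,0,0],-0.06],[6.2,[0,0,0],-0.06],[6.2,[0,0,0],-0.06],[6.2,[0,0,0],-0.06],[6.2,[0,0,0],0]]}}

```text
time_s: 5.35
tcp_pos: [0.5484, 0.2429, 0.1958]
eef_rot: [2.88, 1.255, 0.001]
contact_force: [-0.6, 0.9, 0.4]
gripper_width: 0.0616
grasp_force: 0.0
```

```bash
python3 look.py w3
```

```text
5.35 [0.5484 0.2429 0.1958] [-0.5961  0.9467  0.3601] tq [ 0.0175 -0.0185  0.0325] yaw -42.925731904148186
[363 149  40  41 767] [382.9531 167.9009] 0.16 r 0.0763189038850522 ang 0.38825471174638176
[363 149  40  41 767] [382.9531 167.9009] 0.186 r 0.0735396327376417 ang 8.41707157074012
[320 243  38  23 392] [338.8673 253.9566] 0.16 r 0.035698260984275955 ang -40.691984655047236
[320 243  38  23 392] [338.8673 253.9566] 0.186 r 0.03311870896347584 ang -15.730635956888102
```

View pics/w3.png

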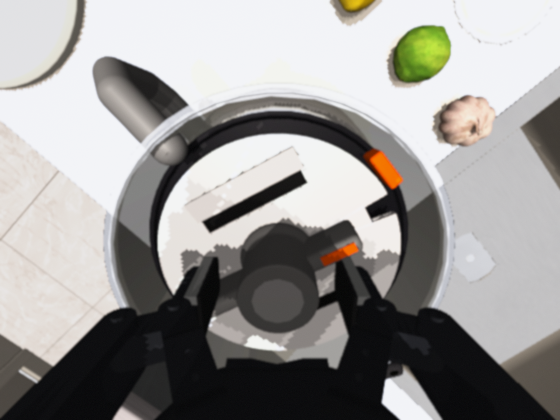

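The disc follows the fingers. The notch is at (383,207) and the block at (383,168), so about 15° remains.

>>> {"op": "apply_moves", "data": {"deltas": [[6.2,[0,0,0],-0.05],[6.2,[0,0,0],-0.05],[6.2,[0,0,0],-0.04],[6.2,[0,0,0],-0.03],[6.2,[0,0,0],-0.01],[6.2,[0,0,0],0]]}}

```text
time_s: 6.0
tcp_pos: [0.5482, 0.2429, 0.1954]
eef_rot: [2.755, 1.509, 0.0]
contact_force: [-0.2, -0.1, 0.3]
gripper_width: 0.0619
grasp_force: 0.2
```

```bash
python3 look.py w4
```

```text
6.0 [0.5482 0.2429 0.1954] [-0.1541 -0.0889  0.3311] tq [ 0.0036 -0.0461 -0.0299] yaw -32.59055028171016
[379 167  34  44 778] [395.8766 187.5476] 0.16 r 0.07589646337570931 ang 0.7709890159493371
[379 167  34  44 778] [395.8766 187.5476] 0.186 r 0.07150491849481233 ang 10.286265031240902
[370 199  15  12  99] [377.9394 205.1414] 0.16 r 0.06333454319736592 ang -2.5411758182723156
[370 199  15  12  99] [377.9394 205.1414] 0.186 r 0.0606553076078946 ang 9.099545019048124
[321 243  38  24 397] [339.5542 254.7708] 0.16 r 0.035809663881148236 ang -30.834391329109728
[321 243  38  24 397] [339.5542 254.7708] 0.186 r 0.03308422741687816 ang -5.724910446070923
[  0 379   9  15  65] [  2.4923 386.7538] 0.16 r 0.2182048639225724 ang 175.35724462820798
[  0 379   9  15  65] [  2.4923 386.7538] 0.186 r 0.17497583592772534 ang 171.26625911206585
```

View pics/w4.png

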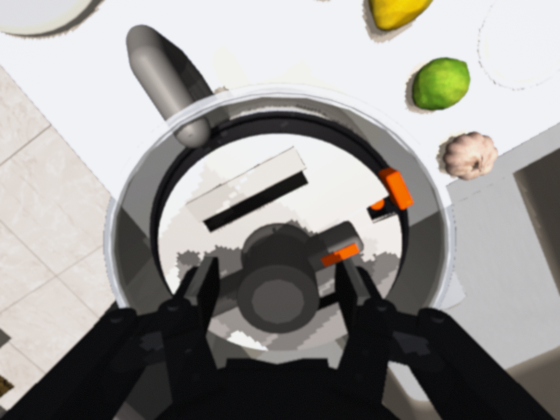

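The peg now shows in the notch's leading side at (378,205), with about 5° to go. I'll continue in fine steps.

>>> {"op": "apply_moves", "data": {"deltas": [[6.2,[0,0,0],-0.02],[6.2,[0,0,0],-0.02],[6.2,[0,0,0],-0.015],[6.2,[0,0,0],0]]}}

```text
time_s: 6.45
tcp_pos: [0.5482, 0.2429, 0.1953]
eef_rot: [2.712, 1.586, -0.0]
contact_force: [0.2, 0.0, 0.5]
gripper_width: 0.062
grasp_force: 0.2
```

```bash
python3 look.py w5; python3 -c "
import cv2;im=cv2.imread('pics/w5.png');cv2.imwrite('pics/w5c.png',cv2.resize(im[150:290,280:430],None,fx=4,fy=4))"
```

```text
6.45 [0.5482 0.2429 0.1953] [0.2187 0.0087 0.5042] tq [-0.0168  0.0149  0.0244] yaw -29.371733164097705
[382 173  33  44 786] [398.8601 194.0102] 0.16 r 0.07570928775739767 ang 0.8888361123377666
[382 173  33  44 786] [398.8601 194.0102] 0.186 r 0.07077451491443594 ang 10.840017411915928
[371 201  17  15 187] [379.3529 208.0749] 0.16 r 0.06329541383713486 ang -1.021047065640755
[371 201  17  15 187] [379.3529 208.0749] 0.186 r 0.06030498101969314 ang 10.897968241806122
[321 244  38  23 392] [339.5791 254.8954] 0.16 r 0.03575322085192887 ang -27.6322717361803
[321 244  38  23 392] [339.5791 254.8954] 0.186 r 0.03303694964352947 ang -2.4516477812356716
```

View pics/w5c.png

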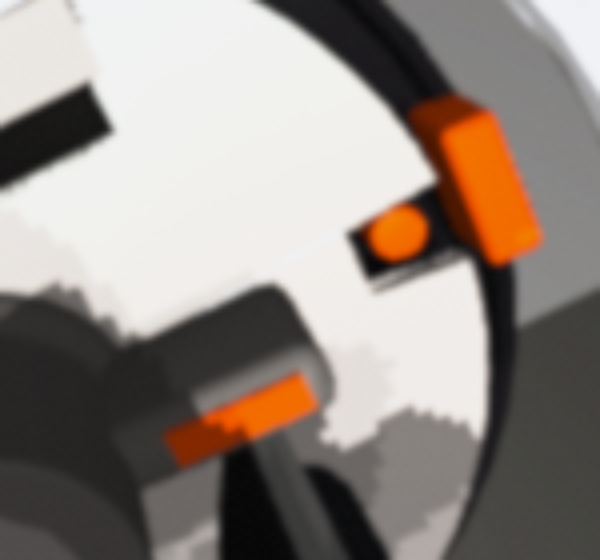

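The peg is inside the notch but about 2° ahead of its centreline, at crop (398,235) with the centreline at about (398,247). I'll nudge a little more.

>>> {"op": "apply_moves", "data": {"deltas": [[6.2,[0,0,0],-0.016],[6.2,[0,0,0],-0.014],[6.2,[0,0,0],0]]}}

```text
time_s: 6.8
tcp_pos: [0.5482, 0.2428, 0.1952]
eef_rot: [2.688, 1.626, -0.0]
contact_force: [-0.1, -0.0, 0.2]
gripper_width: 0.0621
grasp_force: 0.2
```

```bash
python3 look.py w6; python3 -c "
import cv2;im=cv2.imread('pics/w6.png');cv2.imwrite('pics/w6c.png',cv2.resize(im[150:290,280:430],None,fx=4,fy=4))"
```

```text
6.8 [0.5482 0.2428 0.1952] [-0.1395 -0.0191  0.1614] tq [-0.0571  0.0328  0.024 ] yaw -27.648960857726653
[384 177  32  44 784] [400.2883 197.5625] 0.16 r 0.07557579249738722 ang 0.9337732540983259
[384 177  32  44 784] [400.2883 197.5625] 0.186 r 0.07034003772109988 ang 11.119141918619063
[369 202  20  16 212] [379.3632 209.5708] 0.16 r 0.06292124260058349 ang 0.007371173321573721
[369 202  20  16 212] [379.3632 209.5708] 0.186 r 0.059866122459119264 ang 12.101511064382834
[321 244  38  23 394] [339.6345 254.8883] 0.16 r 0.03571870089050483 ang -25.84656693525157
[321 244  38  23 394] [339.6345 254.8883] 0.186 r 0.03302094330516705 ang -0.6372578869177241
```

View pics/w6c.png

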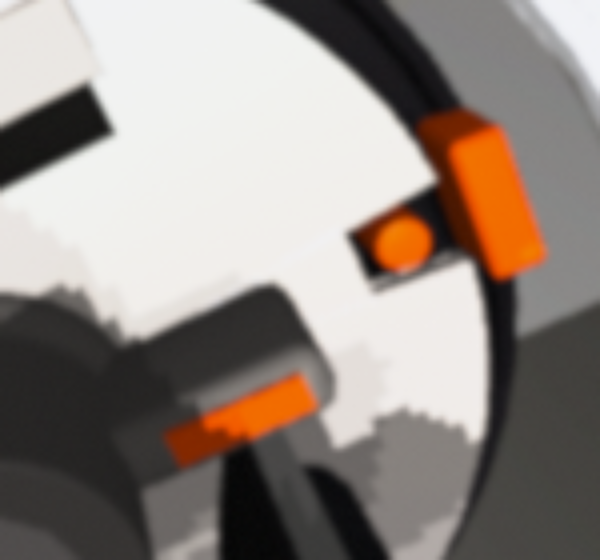

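The notch is centred round the peg, at crop (403,243) against a centreline at about (403,245). Now I back off, lift and close the fingers above the hub.

>>> {"op": "apply_moves", "data": {"deltas": [[6.2,[0,0,0],0.05],[6.2,[0,0,0],0.03],[6.2,[0,0,-2],0],[6.2,[0,0,-3],0],[6.2,[0,0,-2.5],0],[0,[-0.1,0.1,0],0],[0,[0,0,0],0],[0,[0,0,0],0]]}}

```text
time_s: 7.65
tcp_pos: [0.5479, 0.2412, 0.2683]
eef_rot: [-2.751, -1.517, 0.005]
contact_force: [-0.3, -0.0, -0.6]
gripper_width: 0.019
grasp_force: 0.0
```

>>> {"op": "apply_moves", "data": {"deltas": [[0,[0,0,0],0],[0,[0,0,0],0],[0,[0,0,0],0]]}}

```text
time_s: 7.95
tcp_pos: [0.5483, 0.2414, 0.2694]
eef_rot: [-2.751, -1.517, 0.002]
contact_force: [0.2, -0.4, 0.1]
gripper_width: -0.0
grasp_force: 0.0
```

```bash
python3 look.py w7;python3 - <<'E'
from h import *
im=bot.read_camera('top');cv2.imwrite('pics/top7.png',im[:,:,::-1])
E
```

```text
7.95 [0.5483 0.2414 0.2694] [ 0.2199 -0.3986  0.1352] tq [ 0.0654 -0.0284  0.0131] yaw -32.25540484319258
[349 149  22  30 350] [359.9086 163.0057] 0.16 r 0.07623353050539677 ang -0.16716922233374484
[349 149  22  30 350] [359.9086 163.0057] 0.186 r 0.07285450645105943 ang 6.069029904833615
[339 166  13  12 111] [345.3423 171.973 ] 0.16 r 0.06328724064592053 ang -0.4165438972710255
[339 166  13  12 111] [345.3423 171.973 ] 0.186 r 0.06144530743962083 ang 7.003761010973733
[304 193  25  18 188] [315.6489 201.5691] 0.16 r 0.03265225289106277 ang -16.495435585940324
[304 193  25  18 188] [315.6489 201.5691] 0.186 r 0.03268668183659912 ang -0.5364628378442456
[  0 363  18  16 115] [  8.1478 370.0261] 0.16 r 0.3224738979505082 ang 179.80628816436698
[  0 363  18  16 115] [  8.1478 370.0261] 0.186 r 0.28056969838292933 ang 178.18946961803113
```

View pics/w7.png

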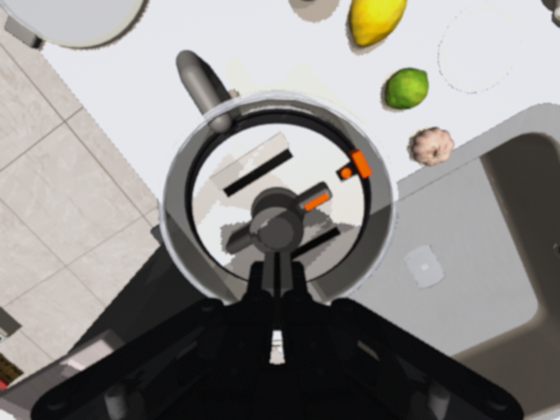

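The wrist view shows the peg in the notch at (345,172), the bar and peg both at about -0.5°, and the hub centred in front of the closed fingers at column 277. Pressing now.

>>> {"op": "apply_moves", "data": {"deltas": [[0,[0,0,1.5],0],[0,[0,0,1.5],0],[0,[0,0,0.5],0],[0,[0,0,0],0],[0,[0,0,0.2],0],[0,[0,0,0.2],0],[0,[0,0,0.1],0],[0,[0,0,0],0]]}}

```text
time_s: 8.85
tcp_pos: [0.5486, 0.2415, 0.2305]
eef_rot: [2.751, 1.517, 0.001]
contact_force: [-0.5, -0.4, -1.3]
gripper_width: -0.0002
grasp_force: 0.0
```

>>> {"op": "apply_moves", "data": {"deltas": [[0,[0,0,0.15],0],[0,[0,0,0.1],0],[0,[0,0,0.1],0],[0,[0,0,0],0]]}}

```text
time_s: 9.25
tcp_pos: [0.5487, 0.2415, 0.2272]
eef_rot: [2.751, 1.517, 0.001]
contact_force: [0.0, 0.1, 0.9]
gripper_width: 0.0003
grasp_force: 0.6
```

>>> {"op": "apply_moves", "data": {"deltas": [[0,[0,0,0.1],0],[0,[0,0,0.1],0],[0,[0,0,0],0]]}}

```text
time_s: 9.55
tcp_pos: [0.5491, 0.2416, 0.2263]
eef_rot: [2.751, 1.516, 0.005]
contact_force: [-0.3, -0.3, 3.6]
gripper_width: 0.0004
grasp_force: 2.4
```

>>> {"op": "apply_moves", "data": {"deltas": [[0,[0,0,0.1],0],[0,[0,0,0.1],0],[0,[0,0,0],0]]}}

```text
time_s: 9.85
tcp_pos: [0.5485, 0.2415, 0.2227]
eef_rot: [2.751, 1.517, 0.0]
contact_force: [-0.1, 0.2, 2.9]
gripper_width: -0.0003
grasp_force: 1.3
```

>>> {"op": "apply_moves", "data": {"deltas": [[0,[0,0,0.1],0],[0,[0,0,0.1],0],[0,[0,0,0],0]]}}

```text
time_s: 10.15
tcp_pos: [0.5484, 0.2414, 0.2201]
eef_rot: [-2.751, -1.517, 0.001]
contact_force: [1.3, 0.3, 1.6]
gripper_width: 0.0002
grasp_force: 0.7
```

>>> {"op": "apply_moves", "data": {"deltas": [[0,[0,0,0.1],0],[0,[0,0,0.1],0],[0,[0,0,0],0]]}}

```text
time_s: 10.45
tcp_pos: [0.5482, 0.2414, 0.2182]
eef_rot: [-2.751, -1.517, 0.002]
contact_force: [-0.2, -0.2, 0.4]
gripper_width: 0.0001
grasp_force: 0.4
```

>>> {"op": "apply_moves", "data": {"deltas": [[0,[0,0,0.1],0],[0,[0,0,0.1],0],[0,[0,0,0],0]]}}

```text
time_s: 10.75
tcp_pos: [0.5481, 0.2414, 0.216]
eef_rot: [-2.751, -1.517, 0.003]
contact_force: [0.1, 0.3, 0.3]
gripper_width: -0.0002
grasp_force: 0.0
```

>>> {"op": "apply_moves", "data": {"deltas": [[0,[0,0,0.1],0],[0,[0,0,0.1],0],[0,[0,0,0],0]]}}

```text
time_s: 11.05
tcp_pos: [0.5484, 0.2414, 0.2145]
eef_rot: [-2.751, -1.517, 0.001]
contact_force: [-0.6, -0.1, -0.2]
gripper_width: -0.0001
grasp_force: 0.0
```

>>> {"op": "apply_moves", "data": {"deltas": [[0,[0,0,0.1],0],[0,[0,0,0.1],0],[0,[0,0,0],0]]}}

```text
time_s: 11.35
tcp_pos: [0.5485, 0.2415, 0.2141]
eef_rot: [2.751, 1.517, 0.002]
contact_force: [-1.3, -0.4, 5.3]
gripper_width: -0.0
grasp_force: 2.5
```

>>> {"op": "apply_moves", "data": {"deltas": [[0,[0,0,0.1],0],[0,[0,0,0],0]]}}

```text
time_s: 11.55
tcp_pos: [0.5485, 0.2415, 0.2141]
eef_rot: [2.751, 1.517, 0.003]
contact_force: [-2.9, -1.1, 7.9]
gripper_width: -0.0002
grasp_force: 4.0
```

It has bottomed at TCP 0.2141, so the hub top is at 0.189 m, which is home. One firmer press, then retreat and check.

>>> {"op": "apply_moves", "data": {"deltas": [[0,[0,0,0.2],0],[0,[0,0,0.2],0],[0,[0,0,0],0]]}}

```text
time_s: 11.85
tcp_pos: [0.5485, 0.2415, 0.214]
eef_rot: [2.75, 1.516, 0.008]
contact_force: [-8.1, -2.3, 17.9]
gripper_width: -0.0002
grasp_force: 9.4
```

>>> {"op": "apply_moves", "data": {"deltas": [[0,[0,0,-1],0],[0,[0,0,-2],0],[0,[0,0,-3],0],[0,[0,0,-3],0],[0,[0,0,0],0],[0,[0,0,0],0]]}}

```text
time_s: 12.45
tcp_pos: [0.5488, 0.2416, 0.2979]
eef_rot: [2.751, 1.517, 0.002]
contact_force: [0.6, 0.7, 0.2]
gripper_width: 0.0001
grasp_force: 0.0
```

```bash
cp pics/w7.png /tmp; python3 look.py w8; python3 - <<'E'
from h import *
s=bot.read_state();im=bot.read_camera('wrist')
# apparent bar-mark radius/angle vs height: home top of bar is .173; peg top .1595
for st,c in orange(im)[:3]:
    for z in(.160,.173,.186):
        p=wback(s,c,z)[:2]-[.5485,.2415];print(st[4],z,np.linalg.norm(p),np.degrees(np.arctan2(p[1],p[0])))
E
```

```text
12.45 [0.5488 0.2416 0.2979] [0.5805 0.6511 0.2045] tq [-0.0489  0.0238  0.04  ] yaw -32.25994782962019
[341 146  19  27 282] [350.305  158.3936] 0.16 r 0.07608302542046903 ang -0.47169397757764703
[341 146  19  27 282] [350.305  158.3936] 0.186 r 0.07304695226239089 ang 5.065575870883292
[332 161  10  10  82] [336.2805 165.1585] 0.16 r 0.06285011055072441 ang 0.6125449252373201
[332 161  10  10  82] [336.2805 165.1585] 0.186 r 0.06135187681882928 ang 7.130516044808962
[300 179  20  15 129] [309.845  186.2946] 0.16 r 0.0336542530231725 ang -6.000358409001278
[300 179  20  15 129] [309.845  186.2946] 0.186 r 0.03471119605463892 ang 6.373005191840214
[  3 360  18  16 111] [ 11.3514 367.5495] 0.16 r 0.3602806755391408 ang -178.9994636182703
[  3 360  18  16 111] [ 11.3514 367.5495] 0.186 r 0.3190509902377093 ang 179.75528657888916
286 0.16 0.0757325277688395 -0.4793968164675487
286 0.173 0.07410295892331435 2.2629920606029277
286 0.186 0.07265053914471083 5.121813509176745
83 0.16 0.06251994268200267 0.6697128269395715
83 0.173 0.06165384753627528 3.9251796922275046
83 0.186 0.06099206627495658 7.262288552624919
129 0.16 0.033099787971377165 -6.171604235678856
129 0.173 0.03342156720020798 0.25952966805973343
129 0.186 0.03415346221103113 6.491456749024647
```

The bar mark fits the home height (0.173 m) at 0.3°, with the peg at 0.6°, so the disc is seated. Handing in.

```bash
python3 -c "
from station import bot
print(bot.hand_in())"
```

```text
the job is handed in; nothing more can be done
None
```

I turned the disc until its notch was over the peg and pressed it down until it bottomed with the hub top at 0.189 m, its home height; the arm is clear and the job is handed in, but no verdict came back.

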